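# Seat a double lid, then lift off the outer cap

### The job

Pick up the nested lid set (grey inner lid with the blue outer cap over it) by its black knob, keeping the two together, put it on the open steel tin and push it down firmly until the inner lid is fully home. Then lift only the blue cap straight up off the knob, leaving the inner lid fully seated, so that the seal can be inspected. Finish with the gripper still holding the cap, level and still, well clear above the knob and over the tin, and leave the other things on the counter where they are.

Things in the scene. Friction and masses are not known exactly. Their poses are not given: they have to be found in the camera images.
- tin_mouth (a point): centre of the mouth, level with the rim, of an upright round steel tin screwed to the counter by a dark round foot (68 mm across, 4 mm high). Tin 60 mm high, 48 mm outside, bore 42 mm. It does not move.
- knob (a point): in the knob of the loose inner lid, on its axis, 10 mm below the knob's top, 38 mm above the plug's foot, 24 mm above the flange's underside, 17 mm above the nested cap's top; z up along the axis. Straight black round knob, 16 mm diameter, standing 27 mm out of the cap. At the start the set stands upright on the counter. Fully home, this point is 24 mm above tin_mouth.
- plug_foot (a point): centre of the inner lid's underside: grey plug, 37.4 mm diameter, 14 mm long, bevelled foot (at least 1.6 mm radial play in the tin's bore); above it an aluminium flange, 50 mm diameter, 4 mm thick, that comes to lie on the tin's rim; then the knob. Inner lid about 80 g.
- cap_centre (a point): centre, half-way up, of the loose blue cap (about 50 g): 60 mm outside diameter, 18 mm high, wall 2.5 mm, open below, top 3 mm thick with a 19 mm hole for the knob; z up. Its top rests on the flange, so lifting the knob carries both; nested, this point is 26 mm below knob. On the tin its wall hangs round the rim with 3.5 mm gap. Grip it round the outside; it comes off straight up.
- seal (a joint): red sealing ring in the tin's bore, pushed down by the lid: m below its top position. Starts at 0 to 0.001 and stays where it is pushed (dry friction 7 N, no spring). The lid set's weight (about 1.3 N) does not move it: laid on, the lid stands 5 to 6 mm proud; fully home it reads about 0.006, the flange lying on the rim.
- pin_tin: bystander: round flat red tin, 62 mm across, 24 mm high; origin at the centre of its underside
- sanding_block: bystander: brown sanding block, 60 x 105 x 33 mm; origin at the centre of its underside
- screwdriver: bystander: screwdriver with an orange handle, 215 mm long, 28 mm thick, lying; origin under its middle
Things that resemble listed ones, but are neither listed nor needed, are in the scene too. There is more than one size of the part that bears tin_mouth; the job needs the smaller. Of the things that look like the part that bears cap_centre, the smaller one is meant.

How it is judged (in metres and radians):
On the way, in this order (a step that is already met when the one before it is completed fails the run):
1. the lid set is lifted off the counter with the cap still nested on the inner lid (z of cap_centre in the frame of knob below -0.022 m and horizontal distance between cap_centre and knob below 0.006 m and height (world z) of knob above 0.058 m and value of joint seal below 0.003 m), for 0.2 s.
2. the lid set is on the tin and pressed fully home, the cap still on the inner lid (z of cap_centre in the frame of knob below -0.022 m and horizontal distance between cap_centre and knob below 0.006 m and value of joint seal above 0.0045 m and z of knob in the frame of tin_mouth below 0.0258 m and horizontal distance between knob and tin_mouth below 0.004 m and angle between knob's own z axis and vertical below 0.06 rad), for 0.2 s.
At the end, for the whole second after the job is handed in: The fingers alone hold the cap, still, level to 0.2 rad, its edge over 5 mm above the knob, its axis within 50 mm of the tin's. The inner lid is untouched and seated: ring pushed over 4.5 mm, flange within 1.8 mm of the rim, within 4 mm of centre, tilt under 0.06 rad (value of joint seal above 0.0045 m and z of knob in the frame of tin_mouth below 0.0258 m and horizontal distance between knob and tin_mouth below 0.004 m and angle between knob's own z axis and vertical below 0.06 rad and z of cap_centre in the frame of knob above 0.024 m and horizontal distance between cap_centre and tin_mouth below 0.05 m and angle between cap_centre's own z axis and vertical below 0.2 rad and linear speed of outer_cap below 0.02 m/s and contact force between outer_cap and the fingers above 1 N and contact force between each of outer_cap, the arm, the fingers and inner_lid below 0.1 N and contact force between outer_cap and tin below 0.1 N); the arm keeps its last pose, push and grip.
It fails at once if the inner lid is lifted again after it was pressed home (value of joint seal above 0.0045 m and z of knob in the frame of tin_mouth above 0.029 m).
It fails at once if the cap comes off the inner lid before the set is pressed home (value of joint seal below 0.0045 m and z of cap_centre in the frame of knob above -0.015 m).
It fails at once if the pin tin is moved more than 20 mm (distance of pin_tin from where it was at the start of the episode above 0.02 m).
It fails at once if the sanding block is moved more than 20 mm (distance of sanding_block from where it was at the start of the episode above 0.02 m).
It fails at once if the screwdriver is moved more than 20 mm (distance of screwdriver from where it was at the start of the episode above 0.02 m).
It also fails if it takes over 70 s, if anything falls off the work surface, if the arm or the gripper's body presses on something with over 40 N, if the wrist force passes 120 N, or if a joint passes its speed limit or range.

### The arm

A 6-joint arm with a two-finger parallel gripper is mounted at the origin on a cart in front of the work surface, level with it; the furniture and walls round the work are solid. World frame = base frame: x ahead of the robot, y to its left, z up, the work surface at z = 0. Lengths are in m, angles in degrees, forces in N, time in s.
With the tool pointing down it reaches from about 0.4 to 0.825 m from the base axis. Payload 7 kg.
Tool frame: the origin (TCP) lies on the centre line of the jaws, within the pads' length; the fingertips stand 19 mm ahead of it and the grasp point (between the pads) is the TCP; z points along the fingers, y is the line along which they close (so a half turn about z gives the same grasp; the last joint's range is limited). The gripper opens to 88 mm and grips with 3 to 60 N. Pads are 19 mm wide; open, the fingers measure 130 mm over their backs; the gripper's body (78 mm by 193 mm) begins 47 mm behind the grasp point.
Start: joints at [-53.68, 20.546, 0.682, 0, -70.136, -16.507], TCP at [0.229, -0.635, 0.246] pointing down, gripper open.
Joint ranges: [-176.03, 176.03], [-82.01, 121.73], [-58.28, 71.71], [-173.87, 95.51], [-174.79, -0.11], [-173.66, 173.66]. Speed limits (degrees/s): [136.94, 136.94, 172.46, 180, 180, 180].

### API

Orientations are given as [roll, pitch, yaw] about the fixed x, y, z axes, in that order (R = Rz(yaw) Ry(pitch) Rx(roll)).
In Python, from plant import * gives the robot as it stands. The module is installed in compiled form; this text tells all that it offers.
- The arm moves only by the tool play_rows, never from a script. Its argument "deltas" is a list of rows, each a list of 6 numbers: the shift along the world's x, y, z scaled (see below), then the turn, a rotation vector about the world's x, y, z scaled (see below). A call has 1 to 10 rows; each row shifts and turns the commanded pose from where the row before left it; what a row does not reach is not made up. The controller multiplies each number of a shift by 800 mm and each number of a turn by 180 degrees. A row lasts 1/10 s, in which the tool goes at most 50 mm and 8.59 degrees, less where a joint would pass 70% of its speed; a pose out of reach is approached as far as the arm can. A call with a number of a shift or a turn outside -1 to 1 is refused whole. A call with a gripper value outside its range is refused whole. "gripper" is the gripper command: -1 is shut, 1 is fully open, values between are in proportion, set as the call begins (left out, the last holds). The fingers move at their own pace and stop on an object; the grip force is fixed at half the most. Time passes only in rows, so rows that do not move let the fingers close. It gives the time, the measured TCP pose, the force, the opening and the grip force at its end, in the units of the state.
- get_obs(): the state, without advancing time (a new reading comes with each control period).
- snapshot(name): name is "scene" or "top" or "wrist"; returns (picture, depth): 420x560x3 uint8, blue, green, red; 420x560 float32, m along the optical axis (not along the pixel's ray), 0 where there is no reading.
- camera_model(name): a dict with "fx", "fy", "cx", "cy" (pixels), "world_to_cam" (4x4, takes a point from world to camera coordinates). Camera axes: x right, y down, z forward; pixel columns grow to the right and rows downward; lengths in m; the calibration is good to about 2 mm. A picture is of the moment at which its call begins: read the wrist's pose just before it. camera_model takes no time and is no camera call; for the wrist camera it gives the pose at the moment of the call.
- close_job(): hands the job in; it is judged then, once.
The state is a dict: "clock": time; "joint_pos": joint angles; "qvel": joint speeds; "tau": joint torques, N m; "tool_pos": TCP position; "orientation": TCP orientation; "force": force on the tool from outside, world axes, zero at the start; "moment": the same for the moment, N m; "opening": finger opening in m; "gripper_force": force on a finger pad.
Only numpy, scipy, OpenCV 4.12 (cv2) and the standard library are available. Lean on these libraries where they do the work, as an engineer would, in place of code of your own. Each camera call takes 0.05 s, during which the arm holds its last target. There are 200 camera calls.

## Working session

There is one attempt and no reset: what is moved stays moved. The work goes in short steps, Python scripts to look and compute and a tool call to move; the robot and the scene stay as the last step left them, time stands still between calls to the robot, and variables do not carry over. Pictures are saved under pics/ and viewed, at most 10 in all, crops included, and the job is handed in when it is done.

Besides the shell and the picture viewer there is one more tool, called after "Call:" by a JSON object that holds its "method" and its "body". play_rows: Moves the arm, as the interface text tells. Its arguments: {"type":"object","properties":{"deltas":{"type":"array","items":{"type":"array","items":{"type":"number","minimum":-1,"maximum":1}}},"gripper":{"type":"number"}},"required":["deltas"]}

```bash
mkdir -p pics; python3 - <<'E'
from plant import *
import cv2,numpy as np
for n in ("scene","top"):
    p,d=snapshot(n); cv2.imwrite(f"pics/{n}0.png",p); np.save(f"{n}0.npy",d)
    m=camera_model(n); print(n,m["fx"],m["cx"],m["cy"],np.round(m["world_to_cam"],3).tolist())
print(get_obs())
E
```

```text
scene 394.9562316486044 279.8423647653225 209.75421538653367 [[-0.899, -0.438, -0.007, 0.431], [-0.328, 0.686, -0.65, 0.225], [0.289, -0.582, -0.76, 0.933], [0.0, 0.0, 0.0, 1.0]]
top 506.6149647143596 283.4815261666967 213.7396457098219 [[-0.021, -1.0, -0.008, 0.017], [-0.987, 0.022, -0.161, 0.5], [0.161, 0.004, -0.987, 1.365], [0.0, 0.0, 0.0, 1.0]]
{'clock': 0.1, 'joint_pos': array([-5.36792772e+01,  2.05872172e+01,  6.38521958e-01, -1.58375574e-02,
       -7.01366178e+01, -1.65048071e+01]), 'qvel': array([-0.01206465, -0.06955412,  0.15044631,  0.12077082, -0.10666249,
       -0.08498019]), 'tau': array([-3.06886621e-03, -5.84163952e+01,  2.93751329e+01,  7.01552019e+00,
        1.01145194e-02, -5.74487035e-05]), 'tool_pos': array([ 0.22862583, -0.63466279,  0.24471982]), 'orientation': array([ 1.79913972e+02, -9.96339723e-03, -1.60189469e+02]), 'force': array([ 0.60580615, -0.35117007,  0.09121023]), 'moment': array([ 0.02489305, -0.03654647,  0.03087236]), 'gripper_force': 0.0, 'opening': 0.08763525558386283}
```

View pics/top0.png

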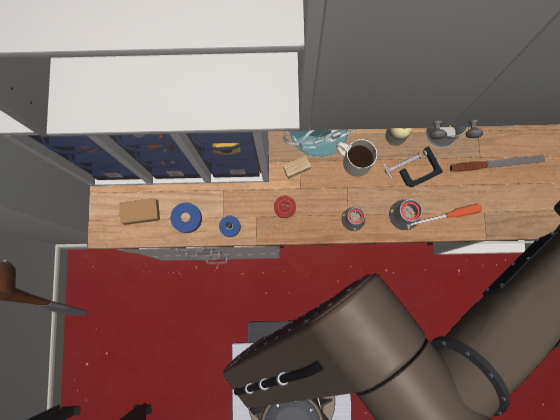

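View pics/scene0.png

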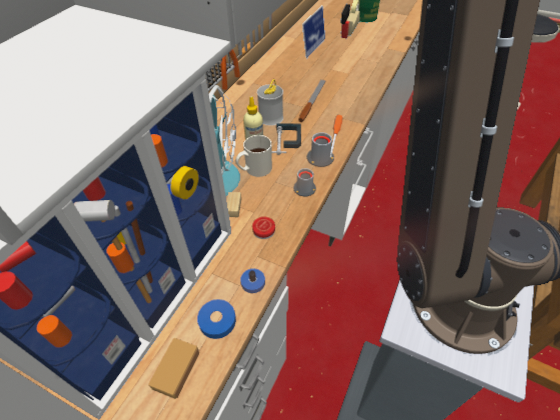

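The top view shows two blue discs: (185,217) is large, with a bare hole, and (230,226) is small, with a dark knob. It also shows two tins, a small one at (354,217) and a larger one at (408,212). The set at (230,226) and the tin at (354,217) fit the description. I'll confirm both in an enlarged crop and measure them.

```bash
cat > h.py <<'E'
import numpy as np,cv2
def ray(m,u,v,z):
    T=np.array(m["world_to_cam"]);R=T[:3,:3];c=-R.T@T[:3,3]
    d=R.T@np.array([(u-m["cx"])/m["fx"],(v-m["cy"])/m["fy"],1]);return c+d*(z-c[2])/d[2]
def cloud(m,d):
    T=np.array(m["world_to_cam"]);R=T[:3,:3]
    v,u=np.indices(d.shape);p=np.stack([(u-m["cx"])/m["fx"]*d,(v-m["cy"])/m["fy"]*d,d],-1)
    return (p-T[:3,3])@R
def blobs(mask,a=20):
    n,l,s,c=cv2.connectedComponentsWithStats(mask.astype(np.uint8));return [(s[i],c[i],l==i) for i in range(1,n) if s[i,4]>a]
E
python3 - <<'E'
from plant import *
from h import *
p=cv2.imread("pics/top0.png");d=np.load("top0.npy");m=camera_model("top");P=cloud(m,d)
hsv=cv2.cvtColor(p,cv2.COLOR_BGR2HSV)
x=hsv[170:245,100:490]
M=np.zeros(d.shape,bool);M[195:240,160:260]=cv2.inRange(hsv,(105,120,60),(130,255,255))[195:240,160:260]>0
for s,c,l in blobs(M): print("blue",s,c,np.round(np.median(P[l],0),3),np.round(np.ptp(P[l],axis=0),3))
for n,(u0,u1,v0,v1) in {"tinS":(335,372,198,238),"tinL":(385,425,192,238),"set":(215,245,210,242),"pin":(270,300,192,222),"block":(110,165,190,230),"screw":(405,490,198,232)}.items():
    q=P[v0:v1,u0:u1].reshape(-1,3);k=q[q[:,2]>0.008]
    print(n,"n",len(k),"lo",np.round(k.min(0),3),"hi",np.round(k.max(0),3),"med",np.round(np.median(k,0),3))
    k=q[q[:,2]>np.percentile(k[:,2],75)-.004];print("   top bbox centre",np.round((k.min(0)+k.max(0))/2,3))
q=P[120:185,80:300];print("cabinet z", [np.round(P[v,200],3).tolist() for v in (20,60,100,125,140,160,175,183,190,240,250)])
c1=cv2.resize(p[180:250,160:440],None,fx=2.8,fy=2.8,interpolation=2)
s=cv2.imread("pics/scene0.png")[120:345,190:365];c2=cv2.resize(s,(300,386))
o=np.zeros((196+386,784,3),np.uint8);o[:196]=c1;o[196:,:300]=c2
cv2.imwrite("pics/crop1.png",o)
E
```

```text
blue [171 203  30  29 575] [185.29391304 217.20521739] [0.499 0.281 0.026] [0.266 0.323 1.412]
blue [219 217  21  19 263] [229.32319392 226.09505703] [0.472 0.158 0.021] [0.224 0.188 1.415]
tinS n 271 lo [ 0.275 -0.227  0.008] hi [5.440e-01 1.000e-03 1.427e+00] med [ 0.487 -0.188  0.051]
   top bbox centre [ 0.393 -0.107  0.74 ]
tinL n 635 lo [ 0.275 -0.394  0.008] hi [5.610e-01 1.000e-03 1.427e+00] med [ 0.496 -0.337  0.048]
   top bbox centre [ 0.401 -0.183  0.747]
set n 372 lo [0.275 0.001 0.008] hi [0.504 0.201 1.427] med [0.472 0.158 0.021]
   top bbox centre [0.389 0.095 0.724]
pin n 398 lo [ 0.275 -0.027  0.008] hi [0.565 0.039 1.427] med [0.524 0.003 0.024]
   top bbox centre [0.414 0.003 0.725]
block n 876 lo [0.275 0.001 0.008] hi [0.581 0.482 1.427] med [0.519 0.411 0.031]
   top bbox centre [0.415 0.234 0.729]
screw n 769 lo [ 0.275 -0.572  0.008] hi [5.430e-01 1.000e-03 1.427e+00] med [ 0.498 -0.371  0.024]
   top bbox centre [ 0.401 -0.183  0.745]
cabinet z [[0.63, 0.106, 0.821], [0.732, 0.161, 0.503], [0.649, 0.16, 0.505], [0.6, 0.16, 0.503], [0.627, 0.191, 0.325], [0.617, 0.213, 0.193], [0.601, 0.229, 0.101], [0.601, 0.245, 0.007], [0.58, 0.245, 0.005], [0.437, 0.245, 0.0], [0.417, 0.261, -0.093]]
```

View pics/crop1.png

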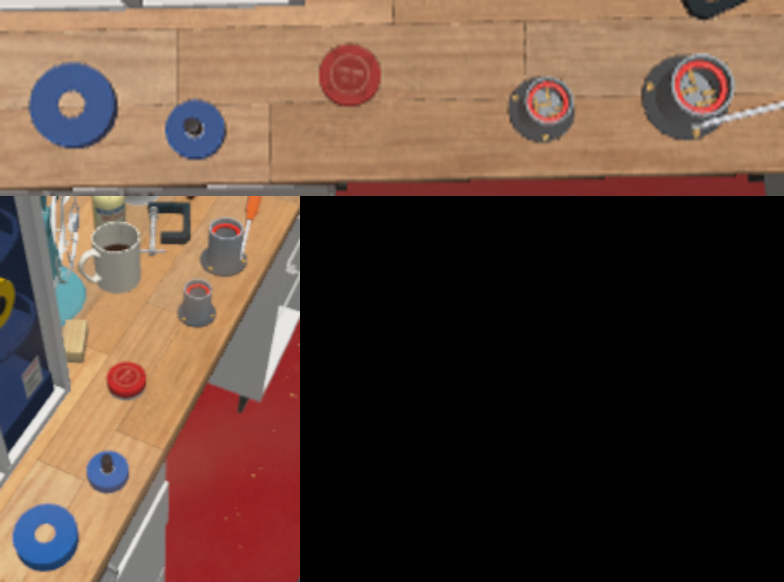

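The crop confirms it: the small cap with the knob is the set, and the smaller tin is the left one. I'll move above the tin on the way and look with the wrist camera.

Call:
{"method": "play_rows", "body": {"deltas": [[0.03,0.054,0,0,0,-0.011],[0.03,0.054,0,0,0,-0.011],[0.03,0.054,0,0,0,-0.011],[0.03,0.054,0,0,0,-0.011],[0.03,0.054,0,0,0,-0.011],[0.03,0.054,0,0,0,-0.011],[0.03,0.054,0,0,0,-0.011],[0.03,0.054,0,0,0,-0.011],[0.03,0.054,0,0,0,-0.011],[0.03,0.054,0,0,0,-0.011]], "gripper": 1}}

```text
clock: 1.1
tool_pos: [0.4691, -0.201, 0.2456]
orientation: [180.0, 0.0, 179.9]
force: [1.8, 0.3, 0.5]
opening: 0.0875
gripper_force: 0.0
```

```bash
python3 - <<'E'
from plant import *
from h import *
o=get_obs();print(o["clock"],o["tool_pos"],o["orientation"],o["joint_pos"].round(1),o["force"])
m=camera_model("wrist");p,d=snapshot("wrist");cv2.imwrite("pics/w1.png",p)
T=np.array(m["world_to_cam"]);print(m["fx"],-T[:3,:3].T@T[:3,3],T[2,:3])
pt=T@np.array([.487,-.19,.06,1]);print("expect",m["fx"]*pt[0]/pt[2]+m["cx"],m["fy"]*pt[1]/pt[2]+m["cy"])
mt=camera_model("top");t=cv2.imread("pics/top0.png")
hs=cv2.cvtColor(t,cv2.COLOR_BGR2HSV);R=(cv2.inRange(hs,(0,150,150),(8,255,255))|cv2.inRange(hs,(172,150,150),(180,255,255)))>0
M=np.zeros_like(R);M[195:240,330:430]=R[195:240,330:430]
for s,c,l in blobs(M,10): print("top ring",s,c,ray(mt,s[0]+s[2]/2-.5,s[1]+s[3]/2-.5,.055))
E
```

```text
1.1 [ 0.469147   -0.20104466  0.24560304] [1.79995684e+02 8.22805507e-03 1.79934785e+02] [ -1.1   4.9 -19.7  -0.  -65.3 -88.9] [1.77048833 0.34589446 0.49747831]
362.86590263459976 [ 0.3846797  -0.20011782  0.38511086] [ 3.07255602e-01 -1.36054520e-04 -9.51627015e-01]
expect 294.4773432374787 206.6392056114815
top ring [401 202  19  18  91] [410.61538462 209.65934066] [ 0.49930267 -0.34056472  0.055     ]
top ring [349 209  14  14  47] [356.55319149 214.59574468] [ 0.48874608 -0.19069664  0.055     ]
```

View pics/w1.png

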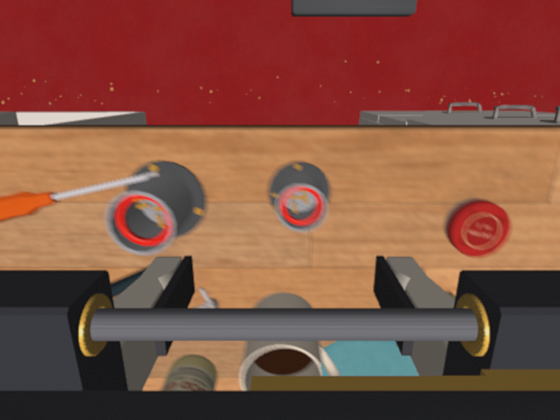

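The wrist view shows the small tin's red ring at about (302,206), the large tin at left (145,220) and the pin tin at right (478,228). Next I measure the ring and go above the set.

```bash
cat >> h.py <<'E'
def redring(m,p,d,box,z=.053):
    hs=cv2.cvtColor(p,cv2.COLOR_BGR2HSV);R=(cv2.inRange(hs,(0,170,150),(8,255,255))|cv2.inRange(hs,(172,170,150),(180,255,255)))>0
    u0,u1,v0,v1=box;M=np.zeros_like(R);M[v0:v1,u0:u1]=R[v0:v1,u0:u1]
    s,c,l=max(blobs(M),key=lambda b:b[0][4]);P=cloud(m,d)
    ct=max(cv2.findContours(l.astype(np.uint8),0,1)[0],key=len);q=np.array([ray(m,*k[0],z)[:2] for k in ct])
    (cx,cy),r=cv2.minEnclosingCircle((q*1000).astype(np.float32));print("ring",s,"fit",cx,cy,r,"depth med",np.median(P[l],0))
E
python3 - <<'E'
from plant import *
from h import *
m=camera_model("wrist");p,d=snapshot("wrist")
redring(m,p,d,(265,340,165,240))
P=cloud(m,d)[150:245,260:345].reshape(-1,3);k=P[(P[:,2]>.056)&(P[:,2]<.064)]
(cx,cy),r=cv2.minEnclosingCircle((k[:,:2]*1000).astype(np.float32));print("rim",len(k),cx,cy,r,np.median(k[:,2]))
E
```

```text
ring [273 182  42  38 450] fit 486.8403625488281 -186.414306640625 19.87799835205078 depth med [ 0.4921222  -0.18555217  0.05182168]
rim 543 486.7763366699219 -186.4100799560547 23.950681686401367 0.059973221655691605
```

Call:
{"method": "play_rows", "body": {"deltas": [[0,0.06,0,0,0,0],[0,0.06,0,0,0,0],[0,0.06,0,0,0,0],[0,0.06,0,0,0,0],[0,0.06,0,0,0,0],[0,0.06,0,0,0,0],[0,0.06,0,0,0,0],[0,0.03,0,0,0,0],[0,0,0,0,0,0]]}}

```text
clock: 2.1
tool_pos: [0.4687, 0.1594, 0.2451]
orientation: [-180.0, -0.0, -179.8]
force: [-0.0, -0.5, -0.6]
opening: 0.0877
gripper_force: 0.0
```

```bash
python3 - <<'E'
from plant import *
from h import *
o=get_obs();print(o["clock"],o["tool_pos"],o["orientation"])
m=camera_model("wrist");p,d=snapshot("wrist");cv2.imwrite("pics/w2.png",p)
hs=cv2.cvtColor(p,cv2.COLOR_BGR2HSV);P=cloud(m,d)
for s,c,l in blobs(cv2.inRange(hs,(105,120,60),(130,255,255))>0,200):
    ct=max(cv2.findContours(l.astype(np.uint8),0,1)[0],key=len)
    q=np.array([ray(m,*k[0],.021)[:2] for k in ct]);(cx,cy),r=cv2.minEnclosingCircle((q*1000).astype(np.float32))
    print("blue",s,"fit",cx,cy,r,"z",np.median(P[l],0))
k=P[150:260].reshape(-1,3);k=k[(k[:,2]>.036)&(k[:,2]<.055)&(abs(k[:,0]-.472)<.03)&(abs(k[:,1]-.158)<.03)]
print("knob",len(k),k.min(0),k.max(0),k.mean(0))
E
```

```text
2.1 [0.46868019 0.15941661 0.24513942] [-1.79988397e+02 -2.62167506e-02 -1.79805151e+02]
blue [ 260  152   56   57 2125] fit 470.7383117675781 163.76393127441406 29.692468643188477 z [0.46862493 0.1635907  0.02132461]
blue [ 362  166   84   80 4650] fit 497.2481994628906 285.7732849121094 45.51105499267578 z [0.49279511 0.28265285 0.02598325]
blue [ 205  342   45   49 1210] fit 705.1473999023438 89.98709869384766 43.51930236816406 z [0.66627548 0.09155896 0.07419196]
blue [ 273  342   56   33 1536] fit 691.2733154296875 181.51483154296875 40.04332733154297 z [0.64685702 0.17889111 0.07068428]
blue [367 342  46  33 746] fit 690.15087890625 285.49078369140625 33.80281448364258 z [0.65334512 0.2722502  0.07122068]
knob 239 [0.46416493 0.15667896 0.03654704] [0.47945913 0.17129446 0.05045005] [0.47095745 0.16389233 0.04718132]
```

View pics/w2.png

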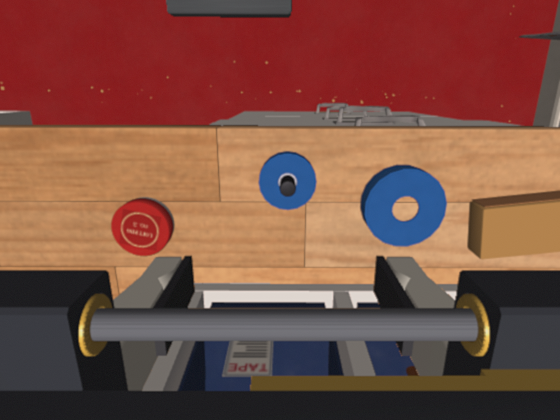

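The set is at about (0.471, 0.164), seen at pixel (288,180). The tin is at (0.4868, -0.1864). Descending onto the knob.

Call:
{"method": "play_rows", "body": {"deltas": [[0.0028,0.0055,-0.05,0,0,0],[0,0,-0.05,0,0,0],[0,0,-0.05,0,0,0],[0,0,-0.05,0,0,0],[0,0,-0.025,0,0,0],[0,0,-0.015,0,0,0],[0,0,-0.011,0,0,0],[0,0,0,0,0,0],[0,0,0,0,0,0]]}}

```text
clock: 3.05
tool_pos: [0.4713, 0.1611, 0.0452]
orientation: [180.0, 0.0, 180.0]
force: [-0.4, 0.2, -0.0]
opening: 0.0873
gripper_force: 0.0
```

Call:
{"method": "play_rows", "body": {"deltas": [[0,0,0,0,0,0],[0,0,0,0,0,0],[0,0,0,0,0,0],[0,0,0,0,0,0],[0,0,0,0,0,0],[0,0,0,0,0,0],[0,0,0,0,0,0],[0,0,0,0,0,0]], "gripper": -1}}

```text
clock: 3.85
tool_pos: [0.471, 0.1614, 0.0447]
orientation: [-180.0, -0.0, -180.0]
force: [0.5, -0.6, 0.6]
opening: 0.0287
gripper_force: 0.0
```

Call:
{"method": "play_rows", "body": {"deltas": [[0,0.003,0,0,0,0],[0,0,0,0,0,0],[0,0,0,0,0,0],[0,0,0,0,0,0],[0,0,0,0,0,0],[0,0,0,0,0,0]]}}

```text
clock: 4.45
tool_pos: [0.471, 0.1637, 0.0447]
orientation: [-180.0, -0.0, -180.0]
force: [0.9, 0.8, -0.7]
opening: 0.0151
gripper_force: 30.0
```

Gripped with an opening of 15 mm. I'll lift slowly, then travel at about 0.2 m.

Call:
{"method": "play_rows", "body": {"deltas": [[0,0,0.006,0,0,0],[0,0,0.015,0,0,0],[0,0,0.025,0,0,0],[0,0,0.03,0,0,0],[0,0,0.03,0,0,0],[0,0,0.03,0,0,0],[0,0,0.025,0,0,0],[0,0,0.015,0,0,0],[0,0,0,0,0,0]]}}

```text
clock: 5.35
tool_pos: [0.4716, 0.1642, 0.1872]
orientation: [179.9, 0.1, -180.0]
force: [1.2, -0.8, -1.3]
opening: 0.015
gripper_force: 30.0
```

Call:
{"method": "play_rows", "body": {"deltas": [[0.002,-0.02,0,0,0,0],[0.002,-0.04,0,0,0,0],[0.002,-0.05,0,0,0,0],[0.002,-0.05,0,0,0,0],[0.002,-0.05,0,0,0,0],[0.002,-0.05,0,0,0,0],[0.002,-0.05,0,0,0,0],[0.002,-0.05,0,0,0,0],[0.002,-0.04,0,0,0,0],[0.002,-0.025,0,0,0,0]]}}

```text
clock: 6.35
tool_pos: [0.4854, -0.1789, 0.1839]
orientation: [180.0, -0.2, 179.9]
force: [-0.1, 0.5, -1.3]
opening: 0.0152
gripper_force: 30.0
```

Call:
{"method": "play_rows", "body": {"deltas": [[0,-0.012,0,0,0,0],[0,0,0,0,0,0],[0,0,0,0,0,0]]}}

```text
clock: 6.65
tool_pos: [0.4864, -0.1857, 0.1848]
orientation: [180.0, -0.1, 180.0]
force: [0.6, 0.7, -0.7]
opening: 0.0149
gripper_force: 30.0
```

```bash
python3 - <<'E'
from plant import *
from h import *
o=get_obs();print(o["clock"],o["tool_pos"],o["orientation"],o["opening"])
m=camera_model("wrist");p,d=snapshot("wrist");cv2.imwrite("pics/w3.png",p)
t,_=snapshot("top");cv2.imwrite("pics/top3.png",t)
P=cloud(m,d)
hs=cv2.cvtColor(p,cv2.COLOR_BGR2HSV);zc=o["tool_pos"][2]-.0447+.021
for s,c,l in blobs(cv2.inRange(hs,(105,120,60),(130,255,255))>0,200):
    ct=max(cv2.findContours(l.astype(np.uint8),0,1)[0],key=len)
    q=np.array([ray(m,*k[0],zc)[:2] for k in ct]);(cx,cy),r=cv2.minEnclosingCircle((q*1000).astype(np.float32))
    print("blue",s,"fit",cx,cy,r,"z",np.median(P[l],0),"x,y range",q.min(0),q.max(0))
k=P.reshape(-1,3);k=k[(k[:,2]>.056)&(k[:,2]<.064)&(abs(k[:,0]-.487)<.03)&(abs(k[:,1]+.187)<.03)]
if len(k)>5:
  (cx,cy),r=cv2.minEnclosingCircle((k[:,:2]*1000).astype(np.float32));print("rim",len(k),cx,cy,r)
E
```

```text
6.65 [ 0.48635519 -0.18574368  0.18476236] [ 1.79984976e+02 -8.43941121e-02  1.79978197e+02] 0.014857754747020599
blue [ 225  206  117   65 4436] fit 481.7259216308594 -185.2139892578125 29.34526824951172 z [ 0.46810297 -0.18566943  0.16126975] x,y range [ 0.45287604 -0.21419348] [ 0.48637781 -0.15623992]
rim 434 486.14892578125 -186.5521240234375 23.692880630493164
```

View pics/w3.png

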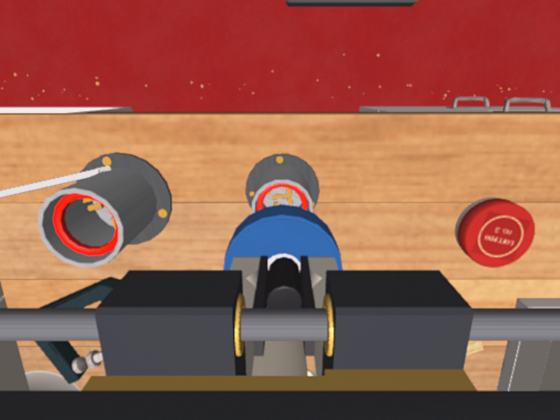

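The set hangs level in the jaws in front of the tin, with the ring visible at (283,195) and the cap's front edge at (283,208). The blue mask includes the cap's side wall, so I'll take the front edge of its top from depth.

```bash
python3 - <<'E'
from plant import *
from h import *
m=camera_model("wrist");p,d=snapshot("wrist");P=cloud(m,d)
hs=cv2.cvtColor(p,cv2.COLOR_BGR2HSV);b=cv2.inRange(hs,(105,120,60),(130,255,255))>0
k=P[b];print("z pct",np.percentile(k[:,2],[2,20,50,80,98]))
t=k[(k[:,2]>np.percentile(k[:,2],80)-.003)];print("top",t.min(0),t.max(0),len(t))
A=np.c_[t[:,:2],np.ones(len(t))];print("plane",np.linalg.lstsq(A,t[:,2],rcond=None)[0])
# front edge arc fit
e=[]
for y in np.arange(-.205,-.166,.003):
    s=t[abs(t[:,1]-y)<.0015]
    if len(s): e.append((s[:,0].min(),y))
e=np.array(e);A=np.c_[2*e,np.ones(len(e))];c=np.linalg.lstsq(A,(e**2).sum(1),rcond=None)[0];print("circle",c[:2],np.sqrt(c[2]+c[0]**2+c[1]**2))
print("x0 for r=.03",np.median(e[:,0]+np.sqrt(.03**2-(e[:,1]+.1855)**2)))
E
```

```text
z pct [0.14853266 0.16070663 0.16172457 0.16233599 0.16329783]
top [ 0.40237629 -0.2136953   0.15935336] [ 0.50782346 -0.15559832  0.32482436] 3771
plane [-0.85820375 -0.01473957  0.56307756]
circle [ 0.43300272 -0.18997398] 0.027897081691260213
x0 for r=.03 0.4870874886643306
```

Call:
{"method": "play_rows", "body": {"deltas": [[0,-0.001,-0.02,0,0,0],[0,0,-0.03,0,0,0],[0,0,-0.026,0,0,0],[0,0,-0.015,0,0,0],[0,0,-0.006,0,0,0],[0,0,0,0,0,0],[0,0,0,0,0,0]]}}

```text
clock: 7.5
tool_pos: [0.4877, -0.1865, 0.1088]
orientation: [-180.0, 0.1, -180.0]
force: [-0.1, 0.7, -1.8]
opening: 0.015
gripper_force: 30.0
```

Call:
{"method": "play_rows", "body": {"deltas": [[0,0,-0.004,0,0,0],[0,0,-0.004,0,0,0],[0,0,-0.003,0,0,0],[0,0,0,0,0,0],[0,0,0,0,0,0]]}}

```text
clock: 8.0
tool_pos: [0.487, -0.1867, 0.0991]
orientation: [-180.0, -0.0, -180.0]
force: [-0.2, -0.1, -1.9]
opening: 0.0153
gripper_force: 30.0
```

Call:
{"method": "play_rows", "body": {"deltas": [[0,0,-0.003,0,0,0],[0,0,-0.003,0,0,0],[0,0,-0.002,0,0,0],[0,0,-0.002,0,0,0],[0,0,0,0,0,0],[0,0,0,0,0,0]]}}

```text
clock: 8.6
tool_pos: [0.4872, -0.1867, 0.0915]
orientation: [-180.0, 0.0, -180.0]
force: [-1.8, -0.6, 3.9]
opening: 0.0153
gripper_force: 30.0
```

Call:
{"method": "play_rows", "body": {"deltas": [[0,0,-0.002,0,0,0],[0,0,-0.001,0,0,0],[0,0,0,0,0,0],[0,0,0,0,0,0]]}}

```text
clock: 9.0
tool_pos: [0.4874, -0.1868, 0.0905]
orientation: [-180.0, 0.1, -179.9]
force: [-7.1, 2.8, 18.8]
opening: 0.015
gripper_force: 30.0
```

Call:
{"method": "play_rows", "body": {"deltas": [[-0.001,0,-0.001,0,0,0],[0,0,-0.001,0,0,0],[0,0,0,0,0,0],[0,0,0,0,0,0],[0,0,0,0,0,0]]}}

```text
clock: 9.5
tool_pos: [0.4874, -0.1869, 0.0903]
orientation: [-179.9, 0.2, -179.9]
force: [-8.8, 5.4, 32.0]
opening: 0.0149
gripper_force: 30.0
```

Call:
{"method": "play_rows", "body": {"deltas": [[0,0,0.002,0,0,0],[0,0,0,0,0,0],[0,0,0,0,0,0]]}}

```text
clock: 9.8
tool_pos: [0.4873, -0.1868, 0.0905]
orientation: [-180.0, 0.2, -179.9]
force: [-3.0, 2.1, 15.5]
opening: 0.0149
gripper_force: 30.0
```

Call:
{"method": "play_rows", "body": {"deltas": [[0,0,0,0,0,0],[0,0,0,0,0,0],[0,0,0,0,0,0],[0,0,0,0,0,0],[0,0,0,0,0,0],[0,0,0,0,0,0],[0,0,0,0,0,0],[0,0,0,0,0,0],[0,0,0,0,0,0],[0,0,0,0,0,0]], "gripper": 1}}

```text
clock: 10.8
tool_pos: [0.4862, -0.1866, 0.0888]
orientation: [-180.0, 0.0, -180.0]
force: [0.3, 0.1, 0.6]
opening: 0.0857
gripper_force: 0.0
```

Call:
{"method": "play_rows", "body": {"deltas": [[0,0,0.02,0,0,0],[0,0,0.05,0,0,0],[0,0,0.05,0,0,0],[0,0,0.03,0,0,0],[0,0,0.005,0,0,0],[0,0,0,0,0,0],[0,0,0,0,0,0]]}}

```text
clock: 11.5
tool_pos: [0.4856, -0.1865, 0.2118]
orientation: [180.0, -0.1, 180.0]
force: [0.1, -0.1, -1.0]
opening: 0.0878
gripper_force: 0.0
```

```bash
python3 - <<'E'
from plant import *
from h import *
o=get_obs();print(o["clock"],o["tool_pos"],o["orientation"],o["opening"])
m=camera_model("wrist");p,d=snapshot("wrist");cv2.imwrite("pics/w4.png",p);P=cloud(m,d)
k=P.reshape(-1,3);k=k[(abs(k[:,0]-.487)<.034)&(abs(k[:,1]+.187)<.034)]
for n,z in (("cap",.067),("knobtop",.094)):
    t=k[abs(k[:,2]-z)<.003];print(n,len(t),t.min(0),t.max(0),(t.min(0)+t.max(0))/2,"med",np.median(t,0))
    A=np.c_[t[:,:2],np.ones(len(t))];print("slope",np.linalg.lstsq(A,t[:,2],rcond=None)[0])
E
```

```text
11.5 [ 0.48556016 -0.18649292  0.21176461] [ 1.79976759e+02 -7.91152173e-02  1.79996535e+02] 0.08784703324844476
cap 3459 [ 0.4576445  -0.21594096  0.06401758] [ 0.51766814 -0.15647755  0.06948251] [ 0.48765632 -0.18620926  0.06675005] med [ 0.48374205 -0.18688758  0.06727746]
slope [ 0.00328057 -0.00016756  0.06559976]
knobtop 337 [ 0.48043038 -0.19361626  0.09110097] [ 0.49588788 -0.17852429  0.09602441] [ 0.48815913 -0.18607027  0.09356269] med [ 0.48769063 -0.18606891  0.09424828]
slope [0.07223235 0.00689197 0.0602131 ]
```

View pics/w4.png

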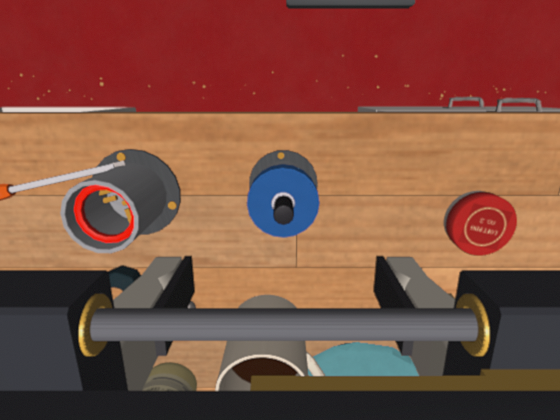

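The lid set is seated: the cap top is at z 0.067, the knob top at 0.094, and both are level. The cap is at pixel (284,200). Descending around the cap.

Call:
{"method": "play_rows", "body": {"deltas": [[0.002,0,-0.03,0,0,0],[0,0,-0.05,0,0,0],[0,0,-0.04,0,0,0],[0,0,-0.03,0,0,0],[0,0,-0.015,0,0,0],[0,0,-0.009,0,0,0],[0,0,0,0,0,0],[0,0,0,0,0,0],[0,0,0,0,0,0]]}}

```text
clock: 12.45
tool_pos: [0.4886, -0.1867, 0.0746]
orientation: [-180.0, 0.1, -180.0]
force: [0.6, -0.1, -0.3]
opening: 0.0879
gripper_force: 0.0
```

Call:
{"method": "play_rows", "body": {"deltas": [[-0.001,0.0006,-0.003,0,0,0],[0,0,0,0,0,0],[0,0,0,0,0,0],[0,0,0,0,0,0]]}}

```text
clock: 12.85
tool_pos: [0.4871, -0.1861, 0.0713]
orientation: [-180.0, 0.0, -180.0]
force: [0.2, 0.8, 0.0]
opening: 0.0876
gripper_force: 0.0
```

Call:
{"method": "play_rows", "body": {"deltas": [[0,0,0,0,0,0],[0,0,0,0,0,0],[0,0,0,0,0,0],[0,0,0,0,0,0],[0,0,0,0,0,0],[0,0,0,0,0,0],[0,0,0,0,0,0],[0,0,0,0,0,0]], "gripper": -1}}

```text
clock: 13.65
tool_pos: [0.487, -0.1862, 0.0711]
orientation: [180.0, 0.0, -180.0]
force: [-0.9, 0.1, 0.1]
opening: 0.0582
gripper_force: 30.0
```

Call:
{"method": "play_rows", "body": {"deltas": [[0,0,0.003,0,0,0],[0,0,0.005,0,0,0],[0,0,0.008,0,0,0],[0,0,0.01,0,0,0],[0,0,0.012,0,0,0],[0,0,0.015,0,0,0],[0,0,0.015,0,0,0],[0,0,0.015,0,0,0],[0,0,0.012,0,0,0],[0,0,0.01,0,0,0]]}}

```text
clock: 14.65
tool_pos: [0.4872, -0.1861, 0.1563]
orientation: [-180.0, 0.0, -180.0]
force: [-0.0, 0.6, -1.0]
opening: 0.0582
gripper_force: 30.0
```

Call:
{"method": "play_rows", "body": {"deltas": [[0,0,0.005,0,0,0],[0,0,0,0,0,0],[0,0,0,0,0,0],[0,0,0,0,0,0],[0,0,0,0,0,0],[0,0,0,0,0,0]]}}

```text
clock: 15.25
tool_pos: [0.4869, -0.1861, 0.1588]
orientation: [180.0, -0.0, -180.0]
force: [-1.2, -0.0, -0.5]
opening: 0.0584
gripper_force: 30.0
```

```bash
python3 - <<'E'
from plant import *
from h import *
o=get_obs();print(o["clock"],o["tool_pos"],o["opening"],o["gripper_force"],o["qvel"])
p,_=snapshot("wrist");s,d=snapshot("scene");cv2.imwrite("pics/w5.png",p)
cv2.imwrite("pics/s5.png",np.hstack([cv2.resize(s[110:270,240:370],(420,517)),cv2.resize(p,(370,517))]))
P=cloud(camera_model("scene"),d).reshape(-1,3);k=P[(abs(P[:,0]-.487)<.012)&(abs(P[:,1]+.186)<.012)&(P[:,2]>.055)&(P[:,2]<.13)];print(len(k),k[:,2].max() if len(k) else 0)
E
```

```text
15.25 [ 0.48686184 -0.18614285  0.15881514] 0.058449850607328976 29.98382112321451 [ 0.08428073 -0.1620525   0.08003562 -0.03545857 -0.1038486   0.08719593]
92 0.09819641098046145
```

View pics/s5.png

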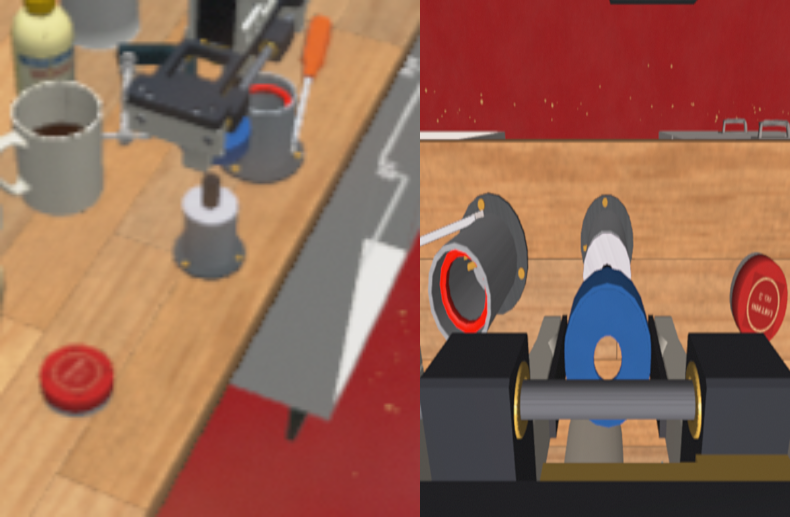

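The picture shows the inner lid seated on the tin with its knob standing free (left panel, 210,190). The blue cap is held level in the jaws above it (right panel, 605,350). Handing in.

```bash
python3 -c "
from plant import *
print(close_job())"
```

```text
the job is handed in; nothing more can be done
None
```

The job is handed in, with no verdict returned: the inner lid was pressed fully home on the small tin, and the blue cap is held level and still above the knob, with nothing else on the counter touched.

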